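# Push a stuck filter plug out of a desoldering gun's glass tube

## Task

The filter plug has stuck in the desoldering gun's glass tube, which is held in the soft rubber jaws of the vice. Take the push rod from its rest, feel its head into the open end away from the tray and push the plug out with it so that it drops into the tray; go gently, so that the glass is not chipped or shoved along in its jaws. Then lay the rod back in its rest and leave everything else on the bench as it is.

Things in the scene. Friction and masses are not known exactly. Their poses are not given: they have to be found in the camera images.
- rod: Push rod, 225 mm long, 90 g, level in its rest: flat-sided wooden handle 20 x 20 x 95 mm, brass ferrule, grey 6 mm shank, and a white flat-faced plastic head 15 mm thick and 15 mm long. Origin: the place to grip, on the handle's axis, 50 mm from the butt; x points along the handle to the head, z is up in the rest. The tip of the head is 175 mm ahead of the origin.
- rod_neck (a point): Where the shank leaves the handle, 45 mm ahead of the rod's origin; the head's tip is 130 mm further on. Use has bent the shank here, and it keeps its bend: the head's centre stands up to 3.3 mm above or below the handle's axis and up to 3.3 mm to either side of it, differently each time and not measured, so the head must be brought into the bore by feel or by eye.
- rest: Wooden rest for the push rod, fixed: a board 130 x 60 x 6 mm with two upright forks at x = -40 and +38 mm, each with a slot 26 mm wide open at the top, 42 mm high over all. Origin: centre of its underside; x runs along the slots. Between the forks there is room for the fingers.
- rest_seat (a point): Where the rod's origin lies when the rod is in its rest: 36 mm above the table, over the rest's origin, the rod's x along the rest's x.
- tube: Clear glass tube, 100 mm long, 22 mm outside and 16 mm bore, open at both ends and lying level in the soft jaws of the vice, about 86 mm above the table. Origin: the middle of its axis; x runs along the axis from the open end where the rod goes in (x = -50 mm) to the end over the tray (x = +50 mm). It stands 26 mm out of the jaws at both ends. The rubber jaws give along the tube by about 1 mm for 4 N and spring back.
- plug: The stuck plug: brass, 13.6 mm thick and 26 mm long, with red rubber sealing segments that grip the bore; it takes 8 to 12 N to slide it. It starts 15 mm behind to 12 mm ahead of the tube's middle. Origin: its centre; x along its length. It comes free when it is nearly all out of the tube and then drops.
- tray: Aluminium catch tray with cork floor, fixed, 120 x 110 x 28 mm with 3 mm walls, under the far end of the tube; it begins 41 to 46 mm ahead of the vice's middle. Origin: centre of its underside; x along the tube.
- vice: Small blue bench vice, fixed: base 76 x 110 mm, jaws 46 mm long (along the tube) and 98 mm high, its screw with cross handle standing out 115 mm on the +y side, 55 mm high. Origin: centre of its underside; x along the tube, as the tube's x.
- spare_plug: A new plug standing on the bench, brass with red rings, 15 mm thick and 26 mm high; leave it.
- end_cap: Black round end cap of the gun, 32 mm wide and 20 mm high; leave it.
- multimeter: Black multimeter, 150 x 75 x 42 mm, lying; leave it.
- solder_spool: White and silver spool of solder, 56 mm wide and 36 mm high; leave it.
- pliers: Long-nosed pliers with orange handles, 165 mm long, 13 mm high; leave them. Origin at the pivot.
- cutters: Side cutters with green handles, 140 mm long, 13 mm high; leave them. Origin at the pivot.
- screwdriver: Screwdriver with red handle, 180 mm long; leave it.
- board: Small green circuit board with capacitors, 85 x 60 mm, 25 mm high; leave it.
Things that resemble listed ones, but are neither listed nor needed, are in the scene too. What is shaped like the rest but green or orange is not meant.

How it is judged:
By the outcome, as a careful person would: the job done as asked, in the order asked, and still so for the second after the job is handed in, with the robot touching nothing.
It also fails if it takes over 72 s, if anything falls off the work surface, if the arm or the gripper's body presses on something with over 40 N, if the wrist force passes 120 N, or if a joint passes its speed limit or range.

## Robot

A 7-joint arm with a two-finger parallel gripper is mounted at the origin on the work surface. World frame = base frame: x ahead of the robot, y to its left, z up, the work surface at z = 0. Lengths are in m, angles in rad, forces in N, time in s.
With the tool pointing down it reaches from about 0.4 to 0.9 m from the base axis. Payload 5.5 kg.
Tool frame: the origin (TCP) lies midway between the tips of the shut fingers; the grasp point (between the pads) lies arm.hold_point_z behind it (arm.hold_point_z is the distance from the TCP to the grasp point, in m); x points along the fingers, y is the direction in which the jaws open and shut, and the axes are right-handed (so a half turn about x gives the same grasp; the last joint's range is limited). The gripper opens to 92 mm and grips with 3 to 60 N. Pads are 19 mm wide; open, the fingers measure 130 mm over their backs; the gripper's body (75 mm by 190 mm) begins 47 mm behind the grasp point.
Start: joints at [1.53, 0.501, -0.427, 1.55, 0.221, 1.138, -0.21], TCP at [0.194, -0.62, 0.196] pointing down, gripper open.
Joint ranges: [-2.88, 2.88], [-0.31, 2.03], [-1.54, 1.56], [0.2, 2.42], [-1.41, 4.55], [0.19, 2.02], [-2.57, 2.57]. Speed limits (rad/s): [2.57, 2.57, 3.14, 3.14, 3.14, 3.14, 3.14].

## Interface

Orientations are given as a 3x3 rotation matrix whose columns are the frame's x, y, z axes.
In Python, from rig import arm gives the robot as it stands. The module is installed in compiled form; this text tells all that it offers.
- The arm moves only by the tool move_arm, never from a script. Its argument "rows" is one flat list of numbers, 7 for each row, row after row: the closure, from 0 (fully open) to 1 (shut), then the shift along the world's x, y, z in mm, then the turn, a rotation vector about the world's x, y, z in rad. A call has exactly 10 rows; each row shifts and turns the commanded pose from where the row before left it; what a row does not reach is not made up. A row lasts 1/10 s, in which the tool goes at most 50 mm and 8.59 degrees, less where a joint would pass 70% of its speed; a pose out of reach is approached as far as the arm can. A call is refused whole if a number of a shift passes 50 or a number of a turn 0.15, either way. A call with a gripper value outside its range is refused whole. The fingers move at their own pace and stop on an object; "newtons" is the grip in N (left out, the last holds). Time passes only in rows, so rows that do not move let the fingers close, or fill a call up. It gives the time, the measured TCP pose, the force and the opening at its end, in the units of the state.
- arm.observe(): the state, without advancing time (a new reading comes with each control period).
- arm.camera(name): name is "scene" or "top" or "wrist"; returns (picture, depth): 420x560x3 uint8, red, green, blue; 420x560 float32, m along the optical axis (not along the pixel's ray), 0 where there is no reading.
- arm.camera_params(name): a dict with "mtx" (3x3 intrinsics, pixels), "dist" ([k1, k2, p1, p2, k3] as OpenCV has them; the pictures are not rectified), "cam_to_world" (4x4, takes a point from camera to world coordinates). Camera axes: x right, y up, looking along -z (the intrinsics and any distortion apply to the point x, -y, -z); pixel columns grow to the right and rows downward; lengths in m; the calibration is good to about 2 mm. A picture is of the moment at which its call begins: read the wrist's pose just before it. camera_params takes no time and is no camera call; for the wrist camera it gives the pose at the moment of the call.
- arm.job_done(): hands the job in, once; it reports no verdict.
Trained networks look in the newest picture that a camera, given by its name, has taken for a name from the list of things; names that differ only in an ending like _2 or _b are one class to them, and where a whole thing is asked for, a point or a joint stands for the part that bears it (a point fixed in the world has none). Each returns a list of dicts, best first, with "confidence" (0 to 1); they miss things now and then, are a little off and sometimes report something else, mostly with a low value. They report only what shows in the picture. A call takes as long as a camera call. They do not tell look-alikes from the thing itself.
- arm.regions_of(camera, label): "region" (420x560 bool, what is visible of it) and "rect" ([left, top, width, height] in pixels, round what is visible of it).
- arm.landmark_of(camera, label): "at" ([column, row] in pixels: a listed point, or the origin of a listed thing).
The state is a dict: "time_s": time; "joint_pos": joint angles; "joint_velocities": joint speeds; "tau": joint torques, N m; "eef_pos": TCP position; "eef_rot": TCP orientation; "force": force on the tool from outside, world axes, zero at the start; "ft_torque": the same for the moment, N m; "opening": finger opening in m.
Only numpy, scipy, OpenCV 4.12 (cv2) and the standard library are available. Lean on these libraries where they do the work, as an engineer would, in place of code of your own. Each camera call takes 0.05 s, during which the arm holds its last target.

## Working session

There is one attempt and no reset: what is moved stays moved. The work goes in short steps, Python scripts to look and compute and a tool call to move; the robot and the scene stay as the last step left them, time stands still between calls to the robot, and variables do not carry over. Pictures are saved under pics/ and viewed, and the job is handed in when it is done.

Besides the shell and the picture viewer there is one more tool, called by a JSON object that holds its "api" and its "payload". move_arm: Moves the arm, as the interface text tells. Its arguments: {"type":"object","properties":{"rows":{"type":"array","items":{"type":"number"}},"newtons":{"type":"number"}},"required":["rows"]}

```bash
mkdir -p pics
python3 - <<'E'
from rig import arm
import cv2
s=arm.observe()
print(s['time_s'],s['eef_pos'],s['eef_rot'],s['force'],s['opening'],arm.hold_point_z)
for n in ['scene','top']:
    p,d=arm.camera(n)
    cv2.imwrite(f'pics/{n}0.png',p[:,:,::-1])
    import numpy as np
    np.savez(f'{n}0.npz',p=p,d=d)
    c=arm.camera_params(n); print(n,c)
E
```

```text
0.0 [ 0.19416681 -0.61952837  0.19518292] [[-5.08473171e-04  2.99174264e-01 -9.54198355e-01]
 [ 1.87518033e-03 -9.54196516e-01 -2.99174687e-01]
 [-9.99998113e-01 -1.94141628e-03 -7.58223656e-05]] [-0.32668654  1.01390539  0.18197618] 0.09154472369821064 0.0188
scene {'mtx': array([[501.8710969 ,   0.        , 277.56610879],
       [  0.        , 501.8710969 , 212.15703219],
       [  0.        ,   0.        ,   1.        ]]), 'dist': array([0.05248247, 0.        , 0.        , 0.        , 0.        ]), 'cam_to_world': array([[-0.45341494, -0.7267704 ,  0.51596479,  1.11892841],
       [ 0.89126129, -0.37506479,  0.25491118,  0.26556675],
       [ 0.00825832,  0.57543999,  0.81780231,  1.09087292],
       [ 0.        ,  0.        ,  0.        ,  1.        ]])}
top {'mtx': array([[439.49119158,   0.        , 281.37044041],
       [  0.        , 439.49119158, 208.10574823],
       [  0.        ,   0.        ,   1.        ]]), 'dist': array([0.02877679, 0.        , 0.        , 0.        , 0.        ]), 'cam_to_world': array([[ 0.00334587,  0.99277925, -0.11990895,  0.29844685],
       [-0.99998868,  0.00372737,  0.00295742, -0.03182227],
       [ 0.00338301,  0.1198977 ,  0.99278049,  1.31296259],
       [ 0.        ,  0.        ,  0.        ,  1.        ]])}
```

View pics/scene0.png

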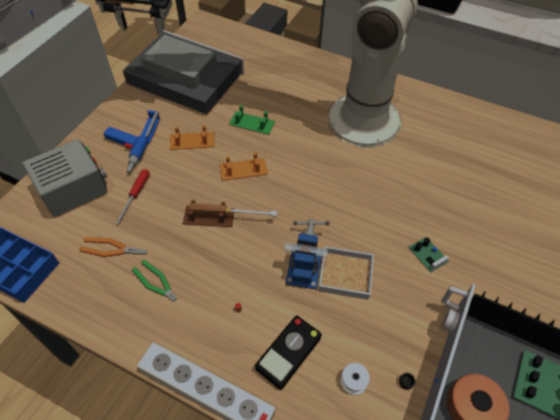

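View pics/top0.png

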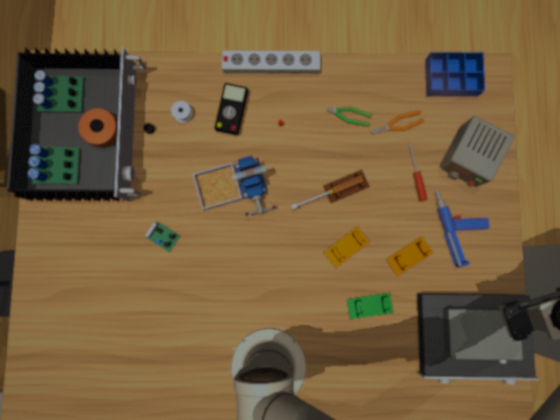

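```bash
cat > h.py <<'E'
import numpy as np,cv2
from rig import arm
def ray(c,uv):
    u=cv2.undistortPoints(np.array([[uv]],float),c['mtx'],np.array(c['dist']))[0,0]
    d=np.array([u[0],-u[1],-1.0]); M=c['cam_to_world']
    return M[:3,3],M[:3,:3]@d
def atz(c,uv,z):
    o,d=ray(c,uv); return o+d*(z-o[2])/d[2]
def atd(c,uv,dep):
    o,d=ray(c,uv); return o+d*dep
def proj(c,P):
    M=np.linalg.inv(c['cam_to_world']); p=M[:3,:3]@np.asarray(P)+M[:3,3]
    p=np.array([p[0],-p[1],-p[2]])
    return cv2.projectPoints(p[None],np.zeros(3),np.zeros(3),c['mtx'],np.array(c['dist']))[0][0,0]
def cloud(c,dep):
    h,w=dep.shape; vv,uu=np.mgrid[:h,:w]
    q=cv2.undistortPoints(np.stack([uu.ravel(),vv.ravel()],1).astype(float)[:,None],c['mtx'],np.array(c['dist']))[:,0]
    D=np.stack([q[:,0],-q[:,1],-np.ones(len(q))],1)*dep.ravel()[:,None]
    M=c['cam_to_world']; return (D@M[:3,:3].T+M[:3,3]).reshape(h,w,3)
E
python3 - <<'E'
from h import *
Z={'rod':.036,'rod_neck':.036,'rest_seat':.036,'rest':0,'tube':.086,'tray':0,'vice':0}
for n in ['top','scene']:
    p,d=arm.camera(n);c=arm.camera_params(n)
    for l in Z:
        for r in arm.landmark_of(n,l)[:3]:
            print(n,l,r['at'],round(r['confidence'],2),atz(c,r['at'],Z[l])[:2].round(4))
    P=cloud(c,d); np.save(n+'P.npy',P)
for n,(x,y,w,h) in {'top':(180,130,220,100),'scene':(170,180,220,130)}.items():
    p,d=arm.camera(n)
    cv2.imwrite(f'pics/{n}1.png',cv2.resize(p[y:y+h,x:x+w,::-1],None,fx=3.6,fy=3.6,interpolation=cv2.INTER_CUBIC))
print(arm.observe()['time_s'])
E
```

```text
top rod [346.5, 185.1] 0.89 [ 0.5216 -0.2272]
top rod [388.7, 124.8] 0.28 [ 0.7047 -0.3556]
top rod_neck [333.6, 188.3] 0.79 [ 0.512  -0.1891]
top rest_seat [411.2, 253.9] 0.97 [ 0.321  -0.4107]
top rest_seat [372.2, 306.1] 0.73 [ 0.1729 -0.2949]
top rest_seat [347.3, 185.6] 0.7 [ 0.5202 -0.2295]
top rest [346.7, 247.3] 0.97 [ 0.3403 -0.2306]
top rest [371.5, 306.6] 0.89 [ 0.1679 -0.3003]
top rest [410.6, 257.7] 0.67 [ 0.3104 -0.4192]
top tube [246.2, 173.7] 0.72 [0.5446 0.0646]
top vice [254.9, 178.8] 0.96 [0.5462 0.0448]
scene rod [206.6, 208.1] 0.55 [ 0.5259 -0.2317]
scene rod [287.0, 355.0] 0.37 [0.7764 0.1237]
scene rod_neck [225.0, 212.7] 0.92 [ 0.5167 -0.1822]
scene rod_neck [134.8, 196.2] 0.51 [ 0.5789 -0.4175]
scene rest_seat [206.5, 207.0] 0.67 [ 0.523  -0.2337]
scene rest_seat [243.4, 158.0] 0.63 [ 0.333  -0.2309]
scene rest_seat [250.7, 115.7] 0.61 [ 0.1784 -0.2924]
scene rest [244.4, 168.3] 0.95 [ 0.3385 -0.2266]
scene rest [253.1, 124.8] 0.91 [ 0.1769 -0.2865]
scene rest [190.5, 143.1] 0.73 [ 0.3272 -0.4132]
scene tube [305.6, 246.3] 0.67 [0.5418 0.0548]
scene tray [344.6, 273.0] 0.95 [0.5177 0.154 ]
scene vice [302.9, 263.7] 0.57 [0.5411 0.0522]
1.0
```

```bash
ls pics
```

```text
scene0.png
scene1.png
top0.png
top1.png
```

View pics/top1.png

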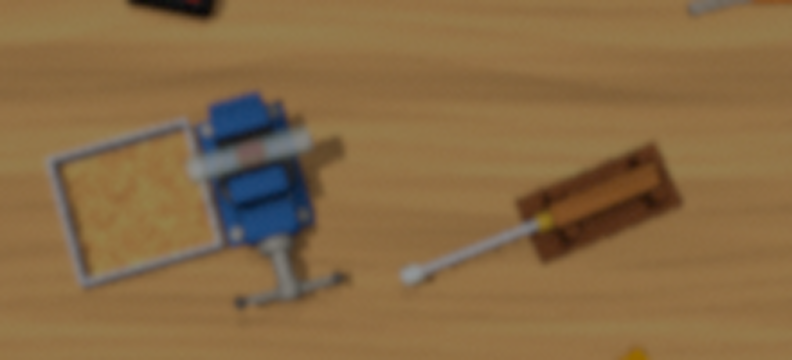

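View pics/scene1.png

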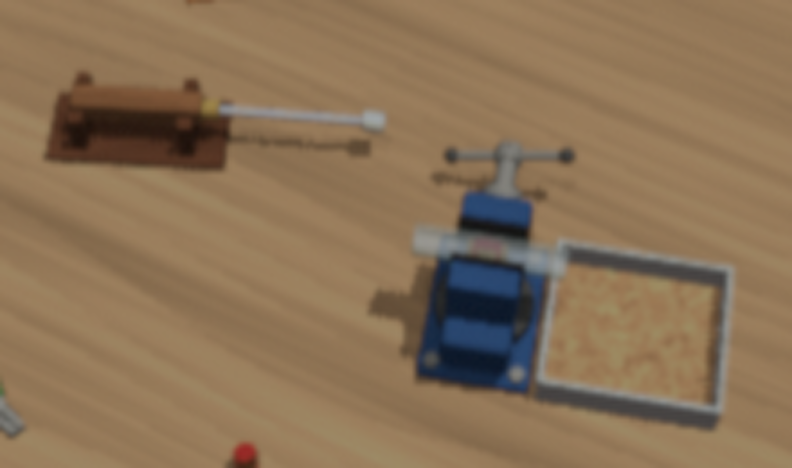

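Run:
```python
from h import *
p,d=arm.camera('wrist'); c=arm.camera_params('wrist')
cv2.imwrite('pics/wrist0.png',p[:,:,::-1]); print(c)
s=arm.observe(); R=s['eef_rot']; M=c['cam_to_world']
print('cam in tool',(R.T@(M[:3,3]-s['eef_pos'])).round(4)); print((R.T@M[:3,:3]).round(3))
for n in ['top','scene']:
    p,d=arm.camera(n);c=arm.camera_params(n);P=cloud(c,d)
    for l in ['rod','tube','tray','vice']:
        for r in arm.regions_of(n,l)[:1]:
            m=r['region'];q=P[m&(d>0)]
            print(n,l,round(r['confidence'],2),r['rect'],m.sum())
            if l in('rod','tube'):
                lo={'rod':.03,'tube':.08}[l]
                qq=q[(q[:,2]>lo)&(q[:,2]<lo+.03)]; mu=qq.mean(0)
                u,s_,v=np.linalg.svd(qq-mu); v=v[0]*np.sign(v[0][1]); t=(qq-mu)@v
                print(len(qq),mu.round(4),v.round(4),t.min().round(4),t.max().round(4),(mu+v*t.min()).round(4),(mu+v*t.max()).round(4))
```

```text
{'mtx': array([[312.94461602,   0.        , 280.79606212],
       [  0.        , 312.94461602, 208.37961101],
       [  0.        ,   0.        ,   1.        ]]), 'dist': array([-0.05428468,  0.        ,  0.        ,  0.        ,  0.        ]), 'cam_to_world': array([[ 2.99926255e-01,  9.15817236e-01,  2.67063721e-01,
         2.66183502e-01],
       [-9.53961868e-01,  2.87640332e-01,  8.49693713e-02,
        -5.97417770e-01],
       [ 9.98117447e-04, -2.80253151e-01,  9.59925609e-01,
         3.86725127e-01],
       [ 0.00000000e+00,  0.00000000e+00,  0.00000000e+00,
         1.00000000e+00]])}
cam in tool [-0.1905 -0.0003 -0.0753]
[[-0.001  0.28  -0.96 ]
 [ 1.    -0.001 -0.001]
 [-0.001 -0.96  -0.28 ]]
top rod 0.6 [297.0, 178.5, 65.9, 30.0] 245
236 [ 0.5167 -0.2147  0.0425] [-0.383   0.9234 -0.0239] -0.0621 0.1575 [ 0.5405 -0.2721  0.044 ] [ 0.4563 -0.0693  0.0388]
top tube 0.63 [234.1, 164.8, 31.7, 15.1] 256
253 [0.5462 0.0569 0.0929] [-0.279   0.9603  0.002 ] -0.0496 0.0493 [0.5601 0.0093 0.0928] [0.5325 0.1043 0.093 ]
top tray 0.93 [193.5, 165.7, 48.5, 47.2] 1486
top vice 0.89 [237.3, 158.2, 35.9, 56.3] 734
scene rod 0.77 [190.0, 202.5, 89.7, 13.6] 428
412 [ 0.5188 -0.199   0.0417] [-0.3973  0.9173 -0.0263] -0.0762 0.1473 [ 0.549  -0.2689  0.0437] [ 0.4603 -0.0639  0.0378]
scene tube 0.62 [341.7, 365.7, 26.7, 28.3] 711<stdin>:14: RuntimeWarning: Mean of empty slice.
  ret = um.true_divide(
Traceback (most recent call last):
ValueError: zero-size array to reduction operation minimum which has no identity
```

View pics/wrist0.png

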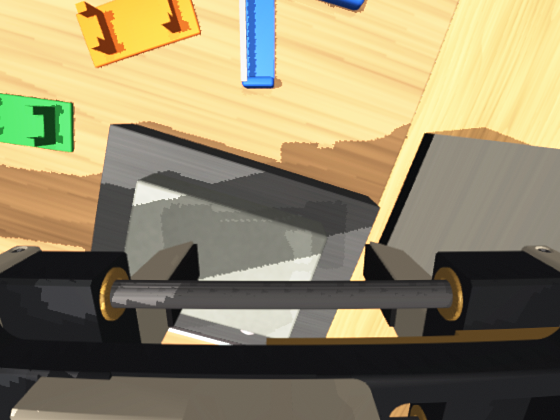

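{"api": "move_arm", "payload": {"rows": [0,33,39,0,0,0,0.14,0,33,39,0,0,0,0.14,0,33,39,0,0,0,0.14,0,33,39,0,0,0,0.14,0,33,39,0,0,0,0.14,0,33,39,0,0,0,0.14,0,33,39,0,0,0,0.14,0,33,39,0,0,0,0.14,0,33,39,0,0,0,0.14,0,30,39,0,0,0,0.14]}}

```text
time_s: 2.45
eef_pos: [0.5164, -0.2364, 0.1966]
eef_rot: [[0.001, 0.99, 0.138], [-0.001, 0.138, -0.99], [-1.0, 0.001, 0.001]]
force: [0.3, 0.6, 0.8]
opening: 0.0919
```

{"api": "move_arm", "payload": {"rows": [0,0,0,0,0,0,0.13,0,0,0,0,0,0,0.13,0,0,0,0,0,0,0,0,0,0,0,0,0,0,0,0,0,0,0,0,0,0,0,0,0,0,0,0,0,0,0,0,0,0,0,0,0,0,0,0,0,0,0,0,0,0,0,0,0,0,0,0,0,0,0,0]}}

```text
time_s: 3.45
eef_pos: [0.5151, -0.2377, 0.1963]
eef_rot: [[0.0, 0.924, 0.383], [-0.0, 0.383, -0.924], [-1.0, 0.0, 0.0]]
force: [-0.3, -0.9, 0.7]
opening: 0.0917
```

Run:
```python
from h import *
s=arm.observe();print(s['time_s'],s['eef_pos'].round(4),s['eef_rot'].round(3),s['force'],s['joint_pos'].round(2))
c=arm.camera_params('wrist')
p,d=arm.camera('wrist'); np.savez('w1.npz',p=p,d=d,**{k:c[k] for k in c})
cv2.imwrite('pics/wrist1.png',p[:,:,::-1])
```

```text
3.45 [ 0.5151 -0.2377  0.1963] [[ 0.     0.924  0.383]
 [-0.     0.383 -0.924]
 [-1.     0.     0.   ]] [-0.29115344 -0.89022608  0.73394654] [ 1.09  0.47 -0.92  1.75  0.41  1.13  0.43]
```

View pics/wrist1.png

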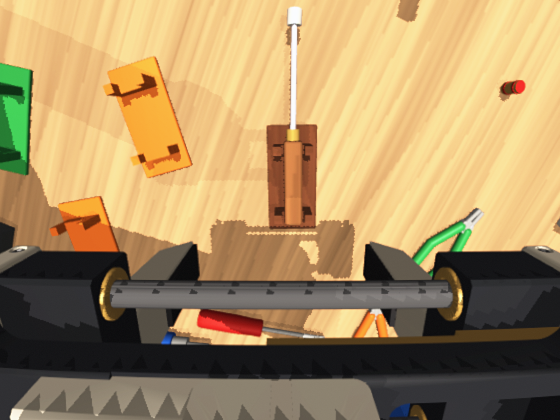

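Run:
```python
from h import *
w=np.load('w1.npz');c={k:w[k] for k in('mtx','dist','cam_to_world')};p,d=w['p'],w['d']
P=cloud(c,d)
hsv=cv2.cvtColor(p,cv2.COLOR_RGB2HSV)
sub=(slice(0,240),slice(255,330))
q=P[sub].reshape(-1,3); col=p[sub].reshape(-1,3)
print('z hist',np.histogram(q[:,2],bins=np.arange(-.01,.07,.005)))
# handle top
m=(q[:,2]>.0425)&(q[:,2]<.05); h=q[m]; 
mu=h.mean(0); 
_,_,v=np.linalg.svd((h-mu)[:,:2],full_matrices=False); v=v[0]*np.sign(v[0][1]); n=np.array([v[1],-v[0]])
t=(h-mu)[:,:2]@v; s=(h-mu)[:,:2]@n
print(len(h),mu.round(4),v,np.degrees(np.arctan2(v[1],v[0])),t.min(),t.max(),s.min(),s.max())
T=(q-mu)[:,:2]@v; S=(q-mu)[:,:2]@n
ok=(q[:,2]>.02)
for a in np.arange(-.06,.19,.01):
    k=ok&(T>=a)&(T<a+.01)&(abs(S)<.03)
    if k.sum(): print(round(a,3),k.sum(),'S',np.percentile(S[k],[2,50,98]).round(4),'z',np.percentile(q[k,2],[5,50,95]).round(4))
# board edges
k=(q[:,2]>.003)&(q[:,2]<.01)&(T<.1); print('board T',T[k].min(),T[k].max(),S[k].min(),S[k].max())
for l in ['rod','rod_neck','rest_seat','rest']:
    for r in arm.landmark_of('wrist',l)[:2]:
        print(l,r['at'],round(r['confidence'],2),atz(c,r['at'],0 if l=='rest' else .036))
```

```text
z hist (array([    0,   100, 11902,  2825,    36,    29,    32,   105,    22,
         419,   902,  1556,     1,     0,     0]), array([-0.01 , -0.005,  0.   ,  0.005,  0.01 ,  0.015,  0.02 ,  0.025,
        0.03 ,  0.035,  0.04 ,  0.045,  0.05 ,  0.055,  0.06 ,  0.065]))
2058 [ 0.5185 -0.2131  0.0468] [-0.3861071   0.92245396] 112.71248752624919 -0.06366390380096246 0.16026746583673418 -0.021447346572317786 0.021781573233305724
-0.06 360 S [-0.021   0.0007  0.0216] z [0.0239 0.0446 0.0488]
-0.05 151 S [-0.0095  0.0006  0.0097] z [0.0464 0.0478 0.0489]
-0.04 159 S [-0.0095  0.0005  0.0096] z [0.0459 0.0478 0.0491]
-0.03 151 S [-0.0095 -0.0006  0.0094] z [0.046  0.0478 0.0493]
-0.02 158 S [-0.0095  0.0004  0.0093] z [0.0462 0.0479 0.0489]
-0.01 166 S [-0.0095  0.0003  0.0091] z [0.0465 0.0479 0.0493]
0.0 172 S [-0.0095 -0.0008  0.009 ] z [0.0466 0.048  0.0491]
0.01 273 S [-0.0204 -0.0008  0.0199] z [0.0283 0.0471 0.049 ]
0.02 306 S [-0.0206  0.0001  0.0205] z [0.0278 0.0466 0.0488]
0.03 120 S [-0.0073 -0.0009  0.0057] z [0.0399 0.0439 0.0457]
0.04 80 S [-0.0073 -0.0008  0.0056] z [0.0
[... 529 characters left out ...]
0002  0.0028] z [0.038  0.0394 0.041 ]
0.14 136 S [-0.0064  0.0005  0.0077] z [0.0379 0.0415 0.0445]
0.15 164 S [-0.0064  0.0004  0.0076] z [0.0393 0.0429 0.0448]
0.16 4 S [-0.0005  0.0019  0.0043] z [0.0427 0.0429 0.0432]
board T -0.09958187737456296 0.09936221756814165 -0.04719771486881113 0.04962092611463992
rod [295.2, 181.7] 0.68 [ 0.52796732 -0.22693158  0.036     ]
rod_neck [293.3, 139.6] 0.93 [ 0.50743222 -0.1844267   0.036     ]
rest_seat [294.5, 183.6] 0.93 [ 0.52810103 -0.2292655   0.036     ]
rest_seat [138.9, 119.2] 0.85 [ 0.34252178 -0.22819215  0.036     ]
rest [95.9, 244.4] 0.77 [ 0.31601843 -0.41605488  0.        ]
rest [9.0, 119.5] 0.75 [ 0.17142961 -0.29569243  0.        ]
```

{"api": "move_arm", "payload": {"rows": [0,3,3,-25,0,0,0.003,0,3,4,-25,0,0,0,0,3,4,-25,0,0,0,0,0,0,-25,0,0,0,0,0,0,-25,0,0,0,0,0,0,-25,0,0,0,0,0,0,-20,0,0,0,0,0,0,-9,0,0,0,0,0,0,0,0,0,0,0,0,0,0,0,0,0], "newtons": 50}}

```text
time_s: 4.7
eef_pos: [0.5249, -0.2267, 0.0179]
eef_rot: [[0.001, 0.923, 0.386], [-0.0, 0.386, -0.923], [-1.0, 0.001, 0.0]]
force: [-0.6, 0.1, 0.4]
opening: 0.0921
```

{"api": "move_arm", "payload": {"rows": [0.4,0,0,0,0,0,0,0.5,0,0,0,0,0,0,0.6,0,0,0,0,0,0,0.7,0,0,0,0,0,0,0.8,0,0,0,0,0,0,0.9,0,0,0,0,0,0,1,0,0,0,0,0,0,1,0,0,0,0,0,0,1,0,0,0,0,0,0,1,0,0,0,0,0,0]}}

```text
time_s: 5.7
eef_pos: [0.5241, -0.2267, 0.0172]
eef_rot: [[-0.0, 0.923, 0.386], [0.0, 0.386, -0.923], [-1.0, 0.0, -0.0]]
force: [0.7, 0.7, 0.3]
opening: 0.0161
```

Run:
```python
from h import *
s=arm.observe();print(s['time_s'],s['opening'],s['force'])
p,d=arm.camera('wrist')
cv2.imwrite('pics/wrist2.png',p[:,:,::-1])
p,d=arm.camera('scene')
cv2.imwrite('pics/scene2.png',cv2.resize(p[150:300,150:350,::-1],None,fx=4,fy=4,interpolation=cv2.INTER_CUBIC))
print(arm.observe()['opening'])
```

```text
5.7 0.016136949559645956 [0.67510678 0.70698659 0.27364689]
0.008462179419146568
```

View pics/wrist2.png

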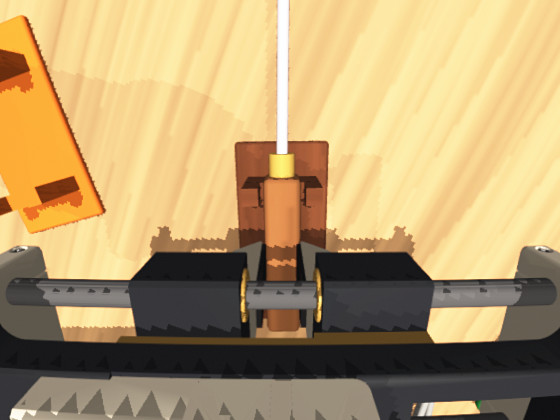

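View pics/scene2.png

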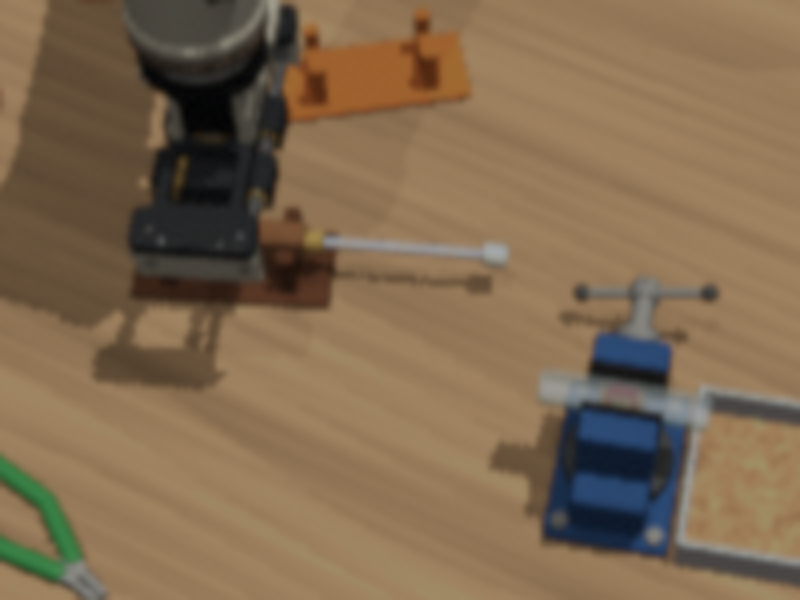

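{"api": "move_arm", "payload": {"rows": [1,0,0,0,0,0,0,1,0,0,0,0,0,0,1,0,0,0,0,0,0,1,0,0,0,0,0,0,1,0,0,0,0,0,0,1,0,0,5,0,0,0,1,0,0,5,0,0,0,1,0,0,0,0,0,0,1,0,0,0,0,0,0,1,0,0,0,0,0,0]}}

```text
time_s: 6.8
eef_pos: [0.5241, -0.2268, 0.0272]
eef_rot: [[-0.0, 0.923, 0.386], [-0.0, 0.386, -0.923], [-1.0, -0.0, 0.0]]
force: [0.4, 0.1, 0.7]
opening: 0.0001
```

Run:
```python
from h import *
s=arm.observe();print(s['time_s'],s['opening'],s['force'])
p,d=arm.camera('wrist')
cv2.imwrite('pics/wrist3.png',p[:,:,::-1])
```

```text
6.8 6.885774141239894e-05 [0.4404857  0.12112967 0.68543829]
```

View pics/wrist3.png

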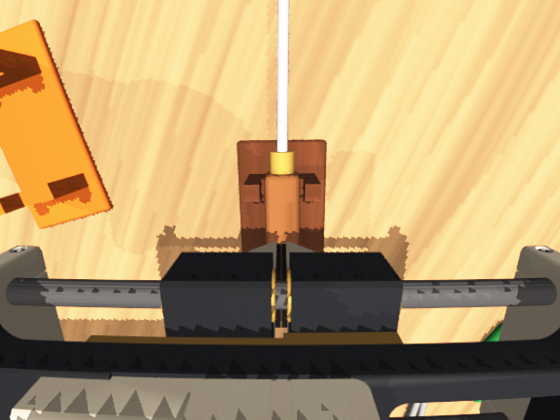

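Run:
```python
from h import *
c=arm.camera_params('wrist');s=arm.observe()
p,d=arm.camera('wrist')
R=s['eef_rot'];e=s['eef_pos']
print('TCP px',proj(c,e),'hold',proj(c,e-R[:,0]*.0188))
P=cloud(c,d)
L=(P-e)@R
for r in range(225,345,6): print(r,[ (L[r,k]*1000).round(0).tolist() for k in (272,281,288)])
print(arm.observe()['time_s'])
np.savez('w3.npz',p=p,d=d)
cv2.imwrite('pics/wrist3c.png',cv2.resize(p[200:350,180:380,::-1],None,fx=4,fy=4,interpolation=cv2.INTER_CUBIC))
```

```text
TCP px [281.19275246 237.95131218] hold [281.19327471 249.65476206]
225 [[-21.0, -5.0, -16.0], [-20.0, -0.0, -16.0], [-21.0, 4.0, -16.0]]
231 [[-21.0, -5.0, -13.0], [-21.0, -0.0, -13.0], [-21.0, 4.0, -13.0]]
237 [[-22.0, -5.0, -9.0], [-20.0, -0.0, -8.0], [-21.0, 4.0, -9.0]]
243 [[-35.0, -5.0, -11.0], [-21.0, -0.0, -5.0], [-35.0, 4.0, -11.0]]
249 [[-44.0, -5.0, -11.0], [-39.0, -0.0, -9.0], [-43.0, 3.0, -11.0]]
255 [[-105.0, -3.0, -36.0], [-48.0, -0.0, -10.0], [-51.0, 3.0, -11.0]]
261 [[-107.0, -3.0, -35.0], [-54.0, -0.0, -10.0], [-56.0, 3.0, -11.0]]
267 [[-107.0, -3.0, -33.0], [-60.0, -0.0, -10.0], [-190.0, -0.0, -76.0]]
273 [[-114.0, -3.0, -35.0], [-67.0, -0.0, -10.0], [-113.0, 2.0, -35.0]]
279 [[-114.0, -3.0, -33.0], [-71.0, -0.0, -9.0], [-114.0, 2.0, -33.0]]
285 [[-116.0, -3.0, -32.0], [-190.0, -0.0, -76.0], [-117.0, 2.0, -33.0]]
291 [[-118.0, -2.0, -32.0], [-115.0, -0.0, -30.0], [-117.0, 2.0, -32.0]]
297 [[-118.0, -2.0, -30.0], [-115.0, -0.0, -28.0], [-119.0, 2.0, -31.0]]
303 [[-119.0, -2.0, -29.0], [-116.0, -0.0, -27.0], [-119.0, 2.0, -29.0]]
309 [[-119.0, -2.0, -27.0], [-78.0, -0.0, 1.0], [-119.0, 2.0, -27.0]]
315 [[-118.0, -2.0, -25.0], [-78.0, -0.0, 4.0], [-119.0, 2.0, -25.0]]
321 [[-118.0, -3.0, -23.0], [-78.0, -0.0, 7.0], [-118.0, 2.0, -23.0]]
327 [[-112.0, -3.0, -16.0], [-79.0, -0.0, 9.0], [-101.0, 2.0, -8.0]]
333 [[-112.0, -3.0, -14.0], [25.0, -0.0, 94.0], [-123.0, 2.0, -23.0]]
339 [[-124.0, -2.0, -21.0], [-124.0, -0.0, -22.0], [-125.0, 2.0, -23.0]]
6.9
```

View pics/wrist3c.png

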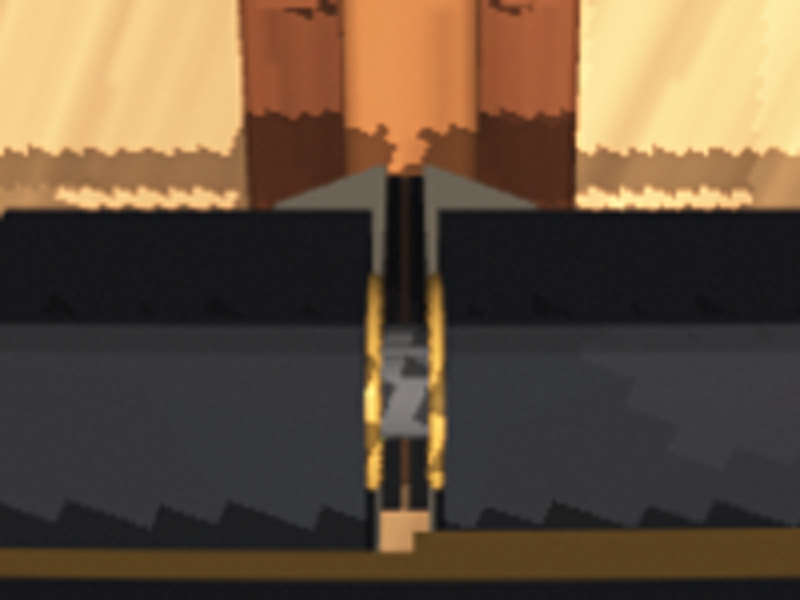

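Run:
```python
from h import *
w=np.load('w1.npz');c={k:w[k] for k in('mtx','dist','cam_to_world')};P=cloud(c,w['d'])
R=np.array([[0,.924,.383],[0,.383,-.924],[-1,0,0]]);e=np.array([.5151,-.2377,.1963])
L=((P-e)@R*1000).round(0)
for r in range(238,290,4): print(r,L[r,180].tolist(),L[r,192].tolist(),L[r,196].tolist(),L[r,372].tolist())
print(proj(c,e-R[:,1]*.046),proj(c,e-R[:,1]*.046-R[:,0]*.0188),proj(c,e-R[:,1]*.046-R[:,0]*.03))
```

```text
238 [192.0, -133.0, 77.0] [194.0, -118.0, 77.0] [194.0, -113.0, 77.0] [195.0, 121.0, 78.0]
242 [194.0, -135.0, 83.0] [-33.0, -49.0, -11.0] [193.0, -113.0, 83.0] [-33.0, 49.0, -11.0]
246 [-39.0, -53.0, -11.0] [-36.0, -48.0, -9.0] [-35.0, -46.0, -9.0] [-37.0, 48.0, -10.0]
250 [-45.0, -51.0, -11.0] [-41.0, -47.0, -9.0] [-35.0, -46.0, -7.0] [-40.0, 48.0, -9.0]
254 [-49.0, -50.0, -11.0] [-43.0, -46.0, -8.0] [-36.0, -46.0, -5.0] [-46.0, 46.0, -9.0]
258 [-54.0, -49.0, -11.0] [-43.0, -46.0, -6.0] [-37.0, -46.0, -3.0] [-47.0, 46.0, -8.0]
262 [-57.0, -48.0, -10.0] [-44.0, -46.0, -4.0] [-38.0, -46.0, -1.0] [-47.0, 46.0, -6.0]
266 [-60.0, -47.0, -10.0] [-45.0, -46.0, -2.0] [-38.0, -46.0, 1.0] [-47.0, 46.0, -4.0]
270 [-63.0, -46.0, -9.0] [-46.0, -46.0, -0.0] [-40.0, -46.0, 3.0] [-48.0, 46.0, -2.0]
274 [-64.0, -46.0, -8.0] [-46.0, -46.0, 2.0] [-40.0, -46.0, 5.0] [-49.0, 46.0, 0.0]
278 [-63.0, -46.0, -5.0] [-46.0, -46.0, 4.0] [-39.0, -46.0, 8.0] [-50.0, 46.0, 2.0]
282 [-113.0, -28.0, -31.0] [-112.0, -25.0, -31.0] [-112.0, -24.0, -31.0] [-112.0, 26.0, -31.0]
286 [-114.0, -28.0, -31.0] [-114.0, -25.0, -31.0] [-113.0, -24.0, -31.0] [-113.0, 25.0, -30.0]
[210.78453896 237.80281733] [204.03289092 249.44580494] [199.36765553 257.50197449]
```

The fingers closed above the handle: depth shows the real fingertips about 30 mm behind the reported TCP, and the rod has not moved. I'll open, go lower in steps while watching the force, and grip again.

{"api": "move_arm", "payload": {"rows": [0.4,0,0,0,0,0,0,0.4,0,0,0,0,0,0,0.4,0,0,0,0,0,0,0.4,0,0,0,0,0,0,0.4,0,0,0,0,0,0,0.4,0,0,-5,0,0,0,0.4,0,0,-5,0,0,0,0.4,0,0,-5,0,0,0,0.4,0,0,-5,0,0,0,0.4,0,0,-2,0,0,0]}}

```text
time_s: 7.9
eef_pos: [0.5237, -0.2265, 0.0044]
eef_rot: [[-0.001, 0.923, 0.386], [0.0, 0.386, -0.923], [-1.0, -0.001, -0.001]]
force: [0.2, 0.5, -0.7]
opening: 0.0551
```

Run:
```python
from h import *
c=arm.camera_params('wrist');s=arm.observe()
p,d=arm.camera('wrist');R=s['eef_rot'];e=s['eef_pos'];P=cloud(c,d);L=(P-e)@R
print(s['opening'],s['force'],e)
cv2.imwrite('pics/wrist4.png',p[:,:,::-1])
# finger points
m=(abs(L[...,2]+.0)<.014)&(abs(L[...,1])>.012)&(abs(L[...,1])<.045)&(L[...,0]>-.08)&(P[...,2]>.02)
q=L[m]*1000
print(len(q),np.percentile(q[:,0],[50,80,95,99,100]).round(1))
p,d=arm.camera('scene');c=arm.camera_params('scene');P=cloud(c,d);L=(P-e)@R
m=(abs(L[...,2])<.012)&(abs(L[...,1])>.012)&(abs(L[...,1])<.065)&(L[...,0]>-.1)&(P[...,2]>.01)
q=L[m]*1000; print(len(q),np.sort(q[:,0])[-20:].round(1))
```

```text
0.05510604044995581 [ 0.24764697  0.47921466 -0.65153191] [ 0.52366566 -0.22652738  0.00438181]
3315 [-58.  -45.2 -36.9 -33.4 -30.9]
19 [-58.1 -57.6 -57.1 -55.4 -54.  -53.6 -53.  -50.7 -50.5 -48.9 -48.4 -48.1
 -47.6 -47.1 -44.8 -43.  -42.9 -41.2 -40.5]
```

View pics/wrist4.png

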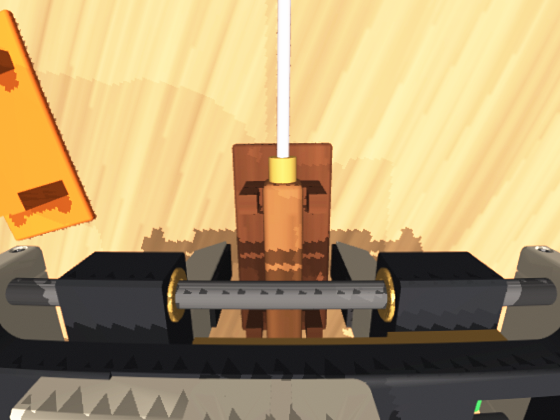

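{"api": "move_arm", "payload": {"rows": [0.4,0,0,-5,0,0,0,0.4,0,0,-5,0,0,0,0.4,0,0,-5,0,0,0,0.4,0,0,-3,0,0,0,0.4,0,0,0,0,0,0,0.6,0,0,0,0,0,0,0.7,0,0,0,0,0,0,0.8,0,0,0,0,0,0,0.9,0,0,0,0,0,0,1,0,0,0,0,0,0]}}

```text
time_s: 9.0
eef_pos: [0.5243, -0.2268, -0.0126]
eef_rot: [[0.0, 0.923, 0.386], [-0.0, 0.386, -0.923], [-1.0, 0.0, 0.0]]
force: [-0.3, -0.4, 0.4]
opening: 0.02
```

{"api": "move_arm", "payload": {"rows": [1,0,0,0,0,0,0,1,0,0,0,0,0,0,1,0,0,0,0,0,0,1,0,0,0,0,0,0,1,0,0,0,0,0,0,1,0,0,0,0,0,0,1,0,0,0,0,0,0,1,0,0,0,0,0,0,1,0,0,0,0,0,0,1,0,0,0,0,0,0]}}

```text
time_s: 10.0
eef_pos: [0.5243, -0.2268, -0.0127]
eef_rot: [[0.0, 0.923, 0.386], [-0.0, 0.386, -0.923], [-1.0, 0.0, 0.0]]
force: [-0.5, -0.6, 3.5]
opening: 0.0192
```

{"api": "move_arm", "payload": {"rows": [1,0,0,4,0,0,0,1,0,0,8,0,0,0,1,0,0,12,0,0,0,1,0,0,12,0,0,0,1,0,0,10,0,0,0,1,0,0,4,0,0,0,1,20,5,0,0,0,-0.03,1,25,10,0,0,0,-0.04,1,28,12,0,0,0,-0.043,1,20,12,0,0,0,0]}}

```text
time_s: 11.0
eef_pos: [0.6188, -0.1873, 0.0377]
eef_rot: [[0.001, 0.961, 0.278], [0.0, 0.278, -0.961], [-1.0, 0.001, 0.0]]
force: [0.0, 0.1, -1.2]
opening: 0.0197
```

{"api": "move_arm", "payload": {"rows": [1,0,0,0,0,0,0,1,0,0,0,0,0,0,1,0,0,0,0,0,0,1,0,0,0,0,0,0,1,0,0,0,0,0,0,1,0,0,0,0,0,0,1,0,0,0,0,0,0,1,0,0,0,0,0,0,1,0,0,0,0,0,0,1,0,0,0,0,0,0]}}

```text
time_s: 12.0
eef_pos: [0.6172, -0.1876, 0.0372]
eef_rot: [[0.0, 0.96, 0.279], [0.0, 0.279, -0.96], [-1.0, 0.0, -0.0]]
force: [1.6, -0.4, -0.7]
opening: 0.0199
```

Run:
```python
from h import *
c=arm.camera_params('wrist');s=arm.observe()
p,d=arm.camera('wrist');np.savez('w5.npz',p=p,d=d,e=s['eef_pos'],R=s['eef_rot'],**{k:c[k] for k in c})
print(s['eef_pos'],s['opening'],s['force'],s['time_s'])
cv2.imwrite('pics/wrist5.png',p[:,:,::-1])
p,d=arm.camera('scene')
cv2.imwrite('pics/scene5.png',cv2.resize(p[150:300,190:390,::-1],None,fx=4,fy=4,interpolation=cv2.INTER_CUBIC))
p,d=arm.camera('top')
cv2.imwrite('pics/top5.png',cv2.resize(p[110:260,180:380,::-1],None,fx=4,fy=4,interpolation=cv2.INTER_CUBIC))
```

```text
[ 0.61718422 -0.18763397  0.03723637] 0.019898683717291317 [ 1.64381786 -0.37933631 -0.72074585] 12.0
```

View pics/wrist5.png

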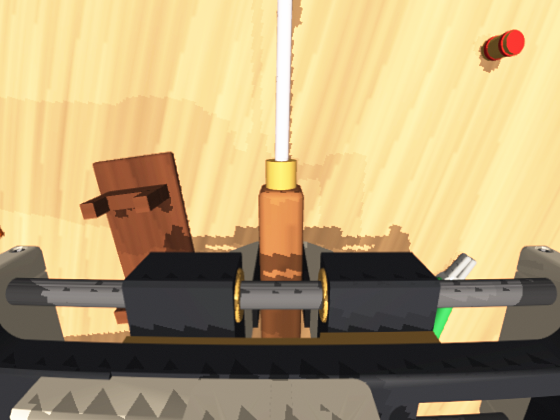

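View pics/scene5.png

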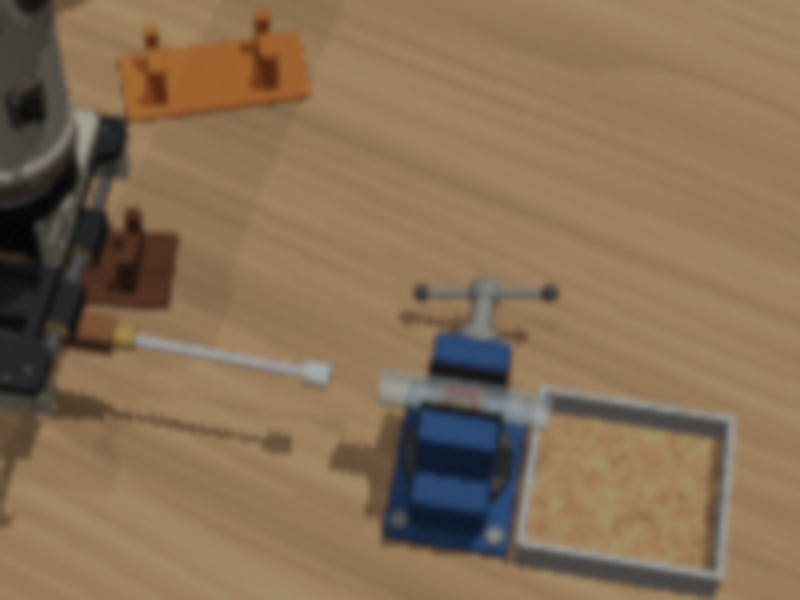

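View pics/top5.png

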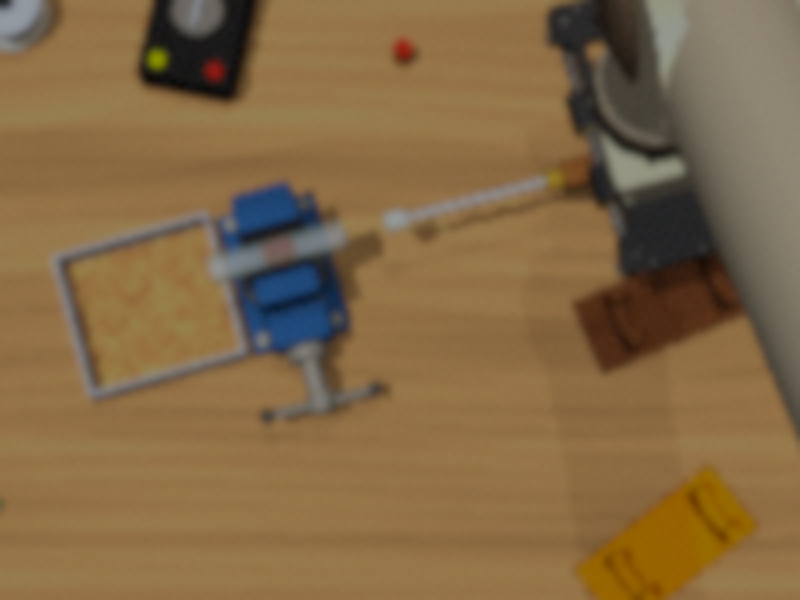

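```bash
cat > fit.py <<'E'
from h import *
from scipy.optimize import least_squares
def grab(n,k=4):
    ds=[];ps=[]
    for _ in range(k):
        p,d=arm.camera(n); ds.append(d);ps.append(p.astype(float))
    ds=np.array(ds); d=np.where((ds>0).all(0),np.median(ds,0),0)
    return np.mean(ps,0),d,ds.std(0)
def fitcyl(q,r,c0,th0,fixth=None,fs=.001):
    def f(x):
        th=x[2] if fixth is None else fixth
        n=np.array([np.sin(th),-np.cos(th)])  # lateral
        S=(q[:,:2]-c0[:2])@n-x[0]; Z=q[:,2]-x[1]
        return np.hypot(S,Z)-r
    x0=[0,c0[2]]+([th0] if fixth is None else [])
    o=least_squares(f,x0,loss='soft_l1',f_scale=fs); return o.x,f(o.x)
E
python3 - <<'E'
from fit import *
th=np.radians(106.2)
v=np.array([np.cos(th),np.sin(th)]);n=np.array([v[1],-v[0]])
C=np.array([.5462,.0569,.086]); H=C-np.array([*v,0])*(.08+.0075)
for nm in ['top','scene']:
    p,d,sd=grab(nm);c=arm.camera_params(nm);P=cloud(c,d)
    np.savez(f'g_{nm}.npz',p=p,d=d,P=P,**{k:c[k] for k in c})
    q=P.reshape(-1,3); T=(q[:,:2]-C[:2])@v;S=(q[:,:2]-C[:2])@n
    print(nm,'noise',np.median(sd))
    m=(abs(T)<.055)&(abs(S)<.016)&(q[:,2]>.07)&(q[:,2]<.11)
    print('tube pts T',T[m].min(),T[m].max())
    for lab,mm in {'in end':(T<-.027)&(T>-.049),'out end':(T>.027)&(T<.049),'both':(abs(T)>.027)&(abs(T)<.049)}.items():
        k=m&mm; x,r=fitcyl(q[k],.011,C,th,None if lab=='both' else th); print(lab,k.sum(),(x[:2]*1000).round(2),np.degrees(x[2:]),'rms',r.std()*1000, 'zpct',np.percentile(q[k,2],[5,50,95]).round(4),'S',np.percentile(S[k],[2,50,98]).round(4))
    k=(T>-.11)&(T<-.06)&(abs(S)<.015)&(q[:,2]>.065)&(q[:,2]<.11)
    t=T[k]; print('near head T hist',np.histogram(t,bins=np.arange(-.11,-.055,.005))[0])
    k2=k&(T>-.094)&(T<-.081)
    x,r=fitcyl(q[k2],.0075,H,th,th); print('head',k2.sum(),(x*1000).round(2),'rms',r.std()*1000,'zp',np.percentile(q[k2,2],[5,50,95]).round(4),'S',np.percentile(S[k2],[2,50,98]).round(4),'Tmax',np.sort(t)[-6:])
E
```

```text
top noise 0.002117686
tube pts T -0.04957339395163669 0.049984132648166035
in end 59 [ 1.69 83.83] [] rms 1.0451247760685658 zpct [0.0867 0.0926 0.0957] S [-0.009  -0.0011  0.0101]
out end 56 [ 1.23 83.65] [] rms 0.9597597396539411 zpct [0.0879 0.093  0.0958] S [-0.0097 -0.0015  0.0101]
both 115 [ 1.46 83.74] [106.5237343] rms 1.0049491895474376 zpct [0.0871 0.0927 0.0957] S [-0.0093 -0.0014  0.0102]
near head T hist [ 4  4  2  9  8 10  1  0  0  0]
head 23 [ 0.24 82.29] rms 1.0809740844765046 zp [0.0848 0.0884 0.091 ] S [-0.007  -0.0021  0.0057] Tmax [-0.08214705 -0.0813383  -0.080934   -0.08091464 -0.08023178 -0.07995903]
scene noise 0.0021648016
tube pts T -0.049326343707664054 0.05020793053017223
in end 91 [ 4.13 85.27] [] rms 1.0996016885673245 zpct [0.083  0.0936 0.0971] S [-0.0038  0.0103  0.0155]
out end 88 [ 3.56 85.17] [] rms 0.963876844165757 zpct [0.0849 0.0938 0.0967] S [-0.0047  0.0099  0.0152]
both 179 [ 3.84 85.22] [106.63244545] rms 1.0367715961036348 zpct [0.0843 0.0938 0.097 ] S [-0.0047  0.01    0.0155]
near head T hist [ 6  5  5 11 14 14  4  0  0  0]
head 34 [ 2.89 84.1 ] rms 0.9823695855380712 zp [0.0838 0.0895 0.0927] S [-0.0022  0.007   0.0107] Tmax [-0.08047023 -0.0802352  -0.0796896  -0.07967231 -0.07959446 -0.07929332]
```

{"api": "move_arm", "payload": {"rows": [1,2.5,0.8,1.3,0,0,0.006,1,-1.4,4.6,0,0,0,0,1,-1.4,4.6,0,0,0,0,1,-1.4,4.6,0,0,0,0,1,-1.3,4.6,0,0,0,0,1,-1.3,4.6,0,0,0,0,1,0,0,0,0,0,0,1,0,0,0,0,0,0,1,0,0,0,0,0,0,1,0,0,0,0,0,0]}}

```text
time_s: 13.55
eef_pos: [0.6129, -0.1643, 0.0385]
eef_rot: [[0.0, 0.959, 0.285], [-0.0, 0.285, -0.959], [-1.0, -0.0, 0.0]]
force: [-0.3, -0.4, -1.1]
opening: 0.0197
```

```bash
cat > meas.py <<'E'
from fit import *
import sys
k_=int(sys.argv[1]) if len(sys.argv)>1 else 4
th=np.radians(106.55)
v=np.array([np.cos(th),np.sin(th)]);n=np.array([v[1],-v[0]])
C=np.array([.5462,.0569,.086]);s=arm.observe();print('t',s['time_s'],s['eef_pos'].round(4),s['force'].round(1))
for nm in ['top','scene']:
    p,d,sd=grab(nm,k_);c=arm.camera_params(nm);P=cloud(c,d)
    np.savez(f'g_{nm}.npz',p=p,d=d,P=P,**{k:c[k] for k in c})
    q=P.reshape(-1,3); T=(q[:,:2]-C[:2])@v;S=(q[:,:2]-C[:2])@n
    off=.003 if nm=='scene' else .001
    m=(abs(S-off)<.016)&(q[:,2]>.07)&(q[:,2]<.11)
    k=m&(abs(T)>.028)&(abs(T)<.048); x,r=fitcyl(q[k],.011,C,th); print(nm,'tube',k.sum(),(x[:2]*1000).round(2),np.degrees(x[2:]).round(2))
    xt=x
    k=m&(T>-.12)&(T<-.0515); t=T[k]; tip=np.sort(t)[-8:].mean(); print(' T hist',np.histogram(t,bins=np.arange(-.12,-.045,.004))[0],'tip',tip)
    k2=m&(T>tip-.0135)&(T<tip-.001)
    x,r=fitcyl(q[k2],.0075,C,th,th); x=x*1000
    at=xt[0]*1000+(tip-.0075)*1000*np.tan(th-xt[2])
    at2=xt[0]*1000
    print(' head',k2.sum(),x.round(2),'rms',(r.std()*1000).round(2),'need n',round(at2-x[0],2),'(angle-fit',round(at-x[0],2),') up',round(xt[1]*1000-x[1],2))
    if nm=='scene': u0,v0=190,150
    else: u0,v0=180,110
    im=cv2.resize(p[v0+30:v0+120,u0+20:u0+150,::-1],None,fx=6,fy=6,interpolation=cv2.INTER_CUBIC).clip(0,255).astype(np.uint8)
    cv2.imwrite(f'pics/{nm}_{s["time_s"]:.1f}.png',im)
E
python3 meas.py
```

```text
t 13.55 [ 0.6129 -0.1643  0.0385] [-0.3 -0.4 -1.1]
top tube 104 [ 1.17 83.57] [106.87]
 T hist [3 4 2 3 4 2 2 4 2 4 3 3 6 7 7 7 0 0] tip -0.058186381030988596
 head 21 [ 1.48 83.72] rms 1.17 need n -0.32 (angle-fit 0.05 ) up -0.15
scene tube 163 [ 3.83 85.01] [106.64]
 T hist [ 5  3  5  5  3  5  5  4  3  5  5  2 11  8 11 13  3  0] tip -0.05609794827607956
 head 33 [ 4.2  85.07] rms 0.99 need n -0.38 (angle-fit -0.27 ) up -0.06
```

{"api": "move_arm", "payload": {"rows": [1,-0.6,0.8,0,0,0,0,1,-0.3,1,0,0,0,0,1,-0.3,1,0,0,0,0,1,-0.3,1,0,0,0,0,1,-0.3,1,0,0,0,0,1,-0.3,0.9,0,0,0,0,1,-0.3,0.9,0,0,0,0,1,-0.2,0.9,0,0,0,0,1,0,0,0,0,0,0,1,0,0,0,0,0,0]}}

```text
time_s: 14.95
eef_pos: [0.6103, -0.1564, 0.0385]
eef_rot: [[0.0, 0.959, 0.285], [-0.0, 0.285, -0.959], [-1.0, -0.0, 0.0]]
force: [0.2, 0.1, -0.2]
opening: 0.0196
```

```bash
python3 - <<'E'
from h import *
s=arm.observe();v=np.array([-.285,.9585]);n=np.array([.9585,.285])
print(s['force'].round(2),s['ft_torque'].round(3),s['force'][:2]@v,s['force'][:2]@n)
E
python3 meas.py 2
```

```text
[ 0.24  0.07 -0.2 ] [-0.102 -0.146  0.014] -0.005620931531310577 0.24991121397470972
t 14.95 [ 0.6103 -0.1564  0.0385] [ 0.2  0.1 -0.2]
top tube 105 [ 1.3 84.2] [106.59]
 T hist [3 4 2 3 4 2 4 3 1 3 3 3 3 3 6 6 8 1] tip -0.05350858764017128
 head 18 [ 0.43 83.28] rms 2.16 need n 0.88 (angle-fit 0.92 ) up 0.92
scene tube 164 [ 4.23 85.42] [106.69]
 T hist [ 5  4  3  6  5  2  6  6  2  5  6  2  5  6  7 11 10  3] tip -0.052622763867698194
 head 28 [ 4.14 84.83] rms 2.13 need n 0.08 (angle-fit 0.23 ) up 0.59
```

{"api": "move_arm", "payload": {"rows": [1,-0.2,0.7,0,0,0,0,1,-0.2,0.7,0,0,0,0,1,-0.2,0.6,0,0,0,0,1,-0.2,0.6,0,0,0,0,1,-0.2,0.6,0,0,0,0,1,-0.1,0.6,0,0,0,0,1,0,0,0,0,0,0,1,0,0,0,0,0,0,1,0,0,0,0,0,0,1,0,0,0,0,0,0]}}

```text
time_s: 16.15
eef_pos: [0.6092, -0.1527, 0.0385]
eef_rot: [[0.0, 0.959, 0.285], [-0.0, 0.285, -0.959], [-1.0, 0.0, 0.0]]
force: [0.3, 0.2, -0.5]
opening: 0.0197
```

```bash
cat > f.py <<'E'
from h import *
s=arm.observe();v=np.array([-.285,.9585]);n=np.array([.9585,.285])
print(s['time_s'],'F',s['force'].round(2),'tau',s['ft_torque'].round(3),'v',(s['force'][:2]@v).round(2),'n',(s['force'][:2]@n).round(2))
e=s['eef_pos'];print('along',((e[:2]-[.5462,.0569])@v*1000).round(2),'lat',((e[:2]-[.5462,.0569])@n*1000).round(2),e[2])
E
python3 f.py
```

```text
16.15 F [ 0.33  0.2  -0.46] tau [-0.055 -0.119 -0.027] v 0.09 n 0.37
along -218.81 lat 0.61 0.03852619635119788
```

```bash
python3 meas.py 2; ls pics|tail -3
```

```text
t 16.15 [ 0.6092 -0.1527  0.0385] [ 0.3  0.2 -0.5]
top tube 108 [ 1.49 83.72] [106.19]
 T hist [2 4 2 3 4 2 3 4 2 3 3 3 3 3 3 6 8 1] tip -0.0534843987628148
 head 15 [ 1.71 81.41] rms 2.33 need n -0.23 (angle-fit -0.61 ) up 2.31
scene tube 162 [ 4.02 85.34] [106.54]
 T hist [ 5  5  2  6  5  2  6  5  4  4  5  3  5  6  4  9 10  4] tip -0.05231981402895472
 head 23 [ 4.33 84.38] rms 2.31 need n -0.3 (angle-fit -0.31 ) up 0.96
wrist3c.png
wrist4.png
wrist5.png
```

View pics/scene_16.1.png

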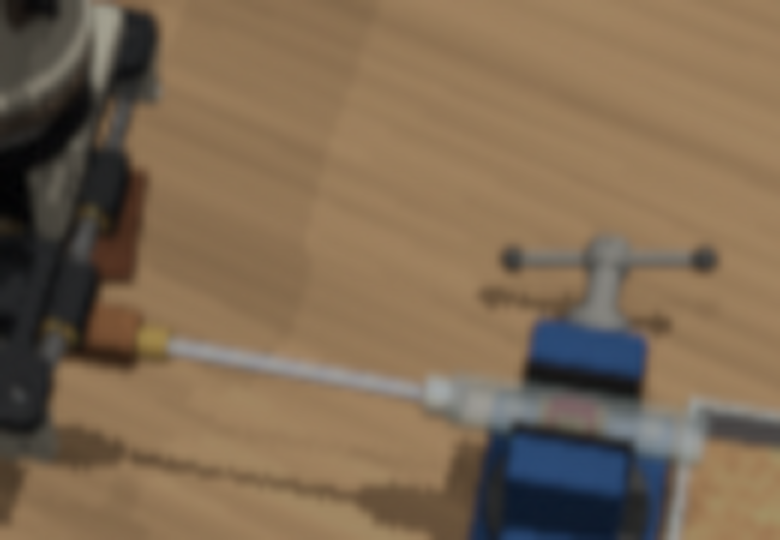

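View pics/top_16.1.png

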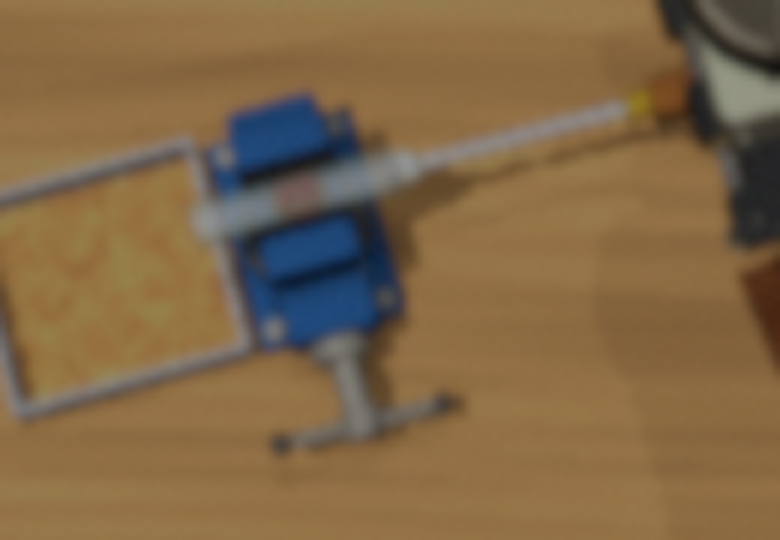

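{"api": "move_arm", "payload": {"rows": [1,-0.6,1.9,0,0,0,0,1,-0.6,1.9,0,0,0,0,1,-0.6,1.9,0,0,0,0,1,-0.6,1.9,0,0,0,0,1,-0.5,1.9,0,0,0,0,1,-0.6,1.9,0,0,0,0,1,-0.5,1.9,0,0,0,0,1,-0.6,1.9,0,0,0,0,1,0,0,0,0,0,0,1,0,0,0,0,0,0]}}

```text
time_s: 17.35
eef_pos: [0.6046, -0.1374, 0.0386]
eef_rot: [[0.0, 0.958, 0.285], [-0.0, 0.285, -0.958], [-1.0, 0.0, 0.0]]
force: [0.2, -0.1, -1.2]
opening: 0.0197
```

```bash
python3 f.py
```

```text
17.35 F [ 0.18 -0.11 -1.18] tau [ 0.002 -0.127 -0.022] v -0.15 n 0.14
along -202.89 lat 0.57 0.03855235487984624
```

{"api": "move_arm", "payload": {"rows": [1,-0.4,1.4,0,0,0,0,1,-0.4,1.4,0,0,0,0,1,-0.4,1.4,0,0,0,0,1,-0.4,1.4,0,0,0,0,1,-0.4,1.4,0,0,0,0,1,-0.4,1.4,0,0,0,0,1,-0.4,1.4,0,0,0,0,1,-0.4,1.4,0,0,0,0,1,-0.4,1.3,0,0,0,0,1,-0.4,1.3,0,0,0,0]}}

```text
time_s: 18.35
eef_pos: [0.6006, -0.1239, 0.0386]
eef_rot: [[0.0, 0.959, 0.285], [-0.001, 0.285, -0.959], [-1.0, 0.0, 0.001]]
force: [0.9, -1.3, -1.3]
opening: 0.0195
```

```bash
python3 f.py
```

```text
18.35 F [ 0.95 -1.27 -1.26] tau [-0.43  -0.264 -0.006] v -1.49 n 0.55
along -188.83 lat 0.64 0.0385687275673389
```

{"api": "move_arm", "payload": {"rows": [1,-0.3,1,0,0,0,0,1,-0.3,1,0,0,0,0,1,-0.3,1,0,0,0,0,1,-0.3,1,0,0,0,0,1,-0.3,1,0,0,0,0,1,-0.3,1,0,0,0,0,1,-0.3,1,0,0,0,0,1,-0.3,1,0,0,0,0,1,-0.3,1,0,0,0,0,1,-0.3,1,0,0,0,0]}}

```text
time_s: 19.35
eef_pos: [0.5988, -0.1193, 0.0391]
eef_rot: [[0.002, 0.96, 0.281], [-0.006, 0.281, -0.96], [-1.0, 0.0, 0.006]]
force: [2.8, -11.4, -0.8]
opening: 0.0196
```

```bash
python3 f.py; python3 meas.py 2
```

```text
19.35 F [  2.84 -11.37  -0.78] tau [-2.298 -0.7    0.104] v -11.7 n -0.51
along -183.86 lat 0.21 0.039086353862245064
t 19.35 [ 0.5988 -0.1193  0.0391] [  2.8 -11.4  -0.8]
top tube 105 [ 1.17 83.86] [106.31]
 T hist [2 3 4 2 4 3 2 4 2 3 4 2 3 4 2 4 3 0] tip -0.05661527675632591
 head 9 [ 6.28 87.69] rms 1.81 need n -5.11 (angle-fit -5.38 ) up -3.83
scene tube 161 [ 4.04 85.42] [106.6]
 T hist [4 6 3 4 6 4 4 5 4 4 5 4 4 5 4 4 5 0] tip -0.05537202365125625
 head 13 [ 4.83 80.32] rms 1.02 need n -0.79 (angle-fit -0.74 ) up 5.1
```

{"api": "move_arm", "payload": {"rows": [1,-0.3,1,0,0,0,0,1,-0.3,1,0,0,0,0,1,-0.3,1,0,0,0,0,1,-0.3,1,0,0,0,0,1,-0.3,1,0,0,0,0,1,-0.3,1,0,0,0,0,1,-0.3,1,0,0,0,0,1,-0.3,1,0,0,0,0,1,-0.3,1,0,0,0,0,1,-0.3,1,0,0,0,0]}}

```text
time_s: 20.55
eef_pos: [0.5958, -0.1092, 0.039]
eef_rot: [[0.002, 0.96, 0.281], [-0.006, 0.281, -0.96], [-1.0, 0.0, 0.006]]
force: [3.2, -11.1, 0.3]
opening: 0.0192
```

```bash
python3 f.py
```

```text
20.55 F [  3.15 -11.1    0.27] tau [-2.292 -0.792  0.083] v -11.54 n -0.14
along -173.36 lat 0.21 0.03903300618230547
```

{"api": "move_arm", "payload": {"rows": [1,-0.4,1.4,0,0,0,0,1,-0.4,1.4,0,0,0,0,1,-0.4,1.4,0,0,0,0,1,-0.4,1.4,0,0,0,0,1,-0.4,1.4,0,0,0,0,1,-0.5,1.4,0,0,0,0,1,-0.4,1.4,0,0,0,0,1,-0.4,1.4,0,0,0,0,1,-0.4,1.4,0,0,0,0,1,-0.4,1.4,0,0,0,0]}}

```text
time_s: 21.55
eef_pos: [0.5917, -0.0952, 0.039]
eef_rot: [[0.002, 0.96, 0.281], [-0.006, 0.281, -0.96], [-1.0, 0.0, 0.006]]
force: [2.9, -10.1, -0.4]
opening: 0.0199
```

```bash
python3 f.py; python3 meas.py 2 | grep tube
```

```text
21.55 F [  2.89 -10.14  -0.37] tau [-2.307 -0.732  0.04 ] v -10.54 n -0.12
along -158.74 lat 0.27 0.03902652556146699
top tube 106 [ 1.39 83.83] [106.56]
scene tube 160 [ 4.11 85.1 ] [106.71]
```

{"api": "move_arm", "payload": {"rows": [1,-0.4,1.4,0,0,0,0,1,-0.4,1.4,0,0,0,0,1,-0.4,1.4,0,0,0,0,1,-0.4,1.4,0,0,0,0,1,-0.4,1.4,0,0,0,0,1,-0.5,1.4,0,0,0,0,1,-0.4,1.4,0,0,0,0,1,-0.4,1.4,0,0,0,0,1,-0.4,1.4,0,0,0,0,1,-0.4,1.4,0,0,0,0]}}

```text
time_s: 22.75
eef_pos: [0.5875, -0.0811, 0.0389]
eef_rot: [[0.002, 0.96, 0.281], [-0.006, 0.281, -0.96], [-1.0, 0.0, 0.006]]
force: [3.5, -11.4, 1.0]
opening: 0.0194
```

```bash
python3 f.py; python3 meas.py 1 | grep tube; ls -t pics | head -2
```

```text
22.75 F [  3.52 -11.37   1.04] tau [-2.349 -0.681  0.045] v -11.9 n 0.14
along -144.07 lat 0.28 0.03894214657728264
top tube 106 [ 1.1  84.15] [106.5]
scene tube 158 [ 4.27 85.35] [106.67]
scene_22.8.png
top_22.8.png
```

View pics/scene_22.8.png

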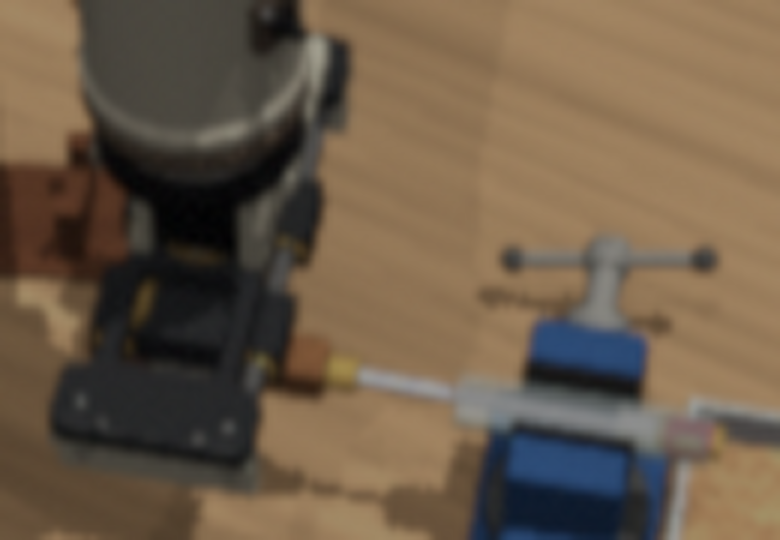

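{"api": "move_arm", "payload": {"rows": [1,-0.3,1,0,0,0,0,1,-0.3,1,0,0,0,0,1,-0.3,1,0,0,0,0,1,-0.3,1,0,0,0,0,1,-0.3,1,0,0,0,0,1,-0.3,1,0,0,0,0,1,-0.3,1,0,0,0,0,1,-0.3,1,0,0,0,0,1,-0.3,1,0,0,0,0,1,-0.3,1,0,0,0,0]}}

```text
time_s: 23.85
eef_pos: [0.5844, -0.0709, 0.0389]
eef_rot: [[0.001, 0.96, 0.281], [-0.006, 0.281, -0.96], [-1.0, -0.0, 0.006]]
force: [2.9, -11.0, 0.1]
opening: 0.0195
```

```bash
python3 f.py; python3 meas.py 1 | grep tube; ls -t pics | head -2
```

```text
23.85 F [  2.94 -11.03   0.15] tau [-2.148 -0.675  0.053] v -11.41 n -0.33
along -133.36 lat 0.2 0.038883387990163915
top tube 106 [ 1.89 83.71] [106.73]
scene tube 159 [ 4.25 85.34] [106.66]
scene_23.9.png
top_23.9.png
```

{"api": "move_arm", "payload": {"rows": [1,-0.2,0.7,0,0,0,0,1,-0.2,0.7,0,0,0,0,1,-0.2,0.7,0,0,0,0,1,-0.2,0.7,0,0,0,0,1,-0.2,0.7,0,0,0,0,1,-0.2,0.7,0,0,0,0,1,-0.2,0.7,0,0,0,0,1,-0.2,0.7,0,0,0,0,1,-0.2,0.7,0,0,0,0,1,-0.2,0.7,0,0,0,0]}}

```text
time_s: 24.95
eef_pos: [0.5812, -0.0579, 0.0384]
eef_rot: [[-0.0, 0.958, 0.286], [0.001, 0.286, -0.958], [-1.0, -0.0, -0.001]]
force: [-0.3, -0.6, -0.7]
opening: 0.02
```

```bash
python3 f.py; python3 meas.py 1 | grep tube; ls -t pics | head -2
```

```text
24.95 F [-0.31 -0.55 -0.72] tau [-0.105 -0.199  0.053] v -0.44 n -0.45
along -119.98 lat 0.82 0.03843782087607837
top tube 106 [ 1.19 83.76] [105.82]
scene tube 165 [ 4.07 85.34] [106.14]
scene_24.9.png
top_24.9.png
```

View pics/scene_24.9.png

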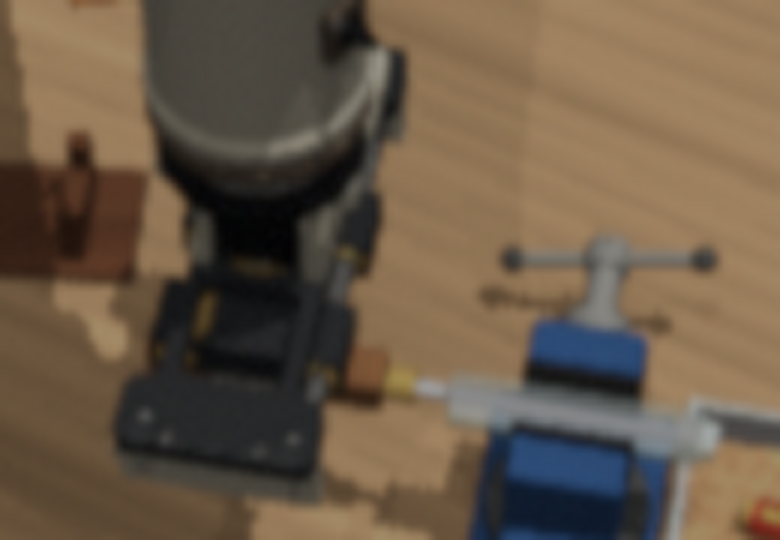

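View pics/top_24.9.png

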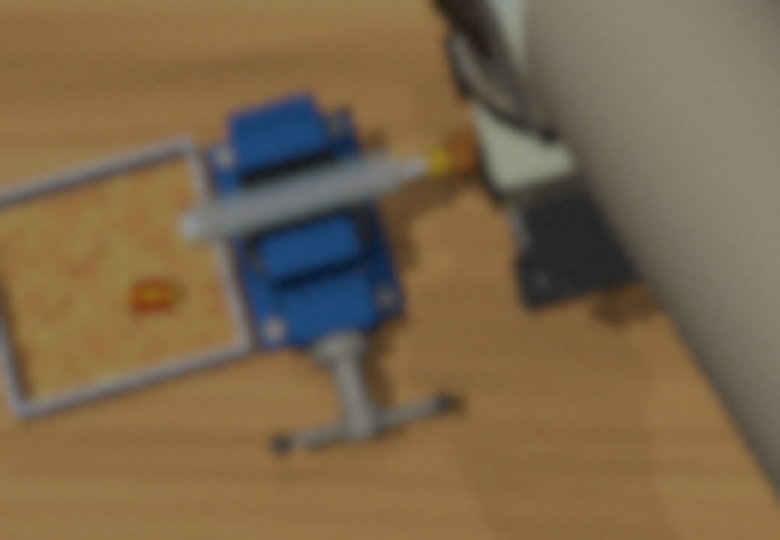

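{"api": "move_arm", "payload": {"rows": [1,0.6,-1.9,0,0,0,0,1,0.9,-2.9,0,0,0,0,1,1.1,-3.8,0,0,0,0,1,1.1,-3.8,0,0,0,0,1,1.1,-3.8,0,0,0,0,1,1.1,-3.8,0,0,0,0,1,1.2,-3.8,0,0,0,0,1,1.2,-3.8,0,0,0,0,1,1.1,-3.8,0,0,0,0,1,1.1,-3.8,0,0,0,0]}}

```text
time_s: 26.05
eef_pos: [0.592, -0.0941, 0.0385]
eef_rot: [[0.0, 0.959, 0.285], [0.0, 0.285, -0.959], [-1.0, 0.0, -0.0]]
force: [-0.3, -0.2, -0.5]
opening: 0.0197
```

```bash
python3 f.py
```

```text
26.05 F [-0.29 -0.19 -0.47] tau [-0.032 -0.15   0.011] v -0.1 n -0.33
along -157.81 lat 0.83 0.038546211435717424
```

{"api": "move_arm", "payload": {"rows": [1,1.2,-4.8,0,0,0,0,1,1.4,-4.8,0,0,0,0,1,1.4,-4.8,0,0,0,0,1,1.4,-4.8,0,0,0,0,1,1.4,-4.8,0,0,0,0,1,1.5,-4.8,0,0,0,0,1,1.4,-4.8,0,0,0,0,1,1.4,-4.8,0,0,0,0,1,1.4,-4.8,0,0,0,0,1,1.4,-4.8,0,0,0,0]}}

```text
time_s: 27.05
eef_pos: [0.6059, -0.1422, 0.0385]
eef_rot: [[0.0, 0.959, 0.285], [0.0, 0.285, -0.959], [-1.0, 0.0, -0.0]]
force: [-0.0, 0.8, -1.0]
opening: 0.0197
```

{"api": "move_arm", "payload": {"rows": [1,1.4,-4.8,0,0,0,0,1,1.4,-4.8,0,0,0,0,1,1.4,-4.8,0,0,0,0,1,1.5,-4.8,0,0,0,0,1,1.4,-4.8,0,0,0,0,1,1.4,-4.8,0,0,0,0,1,1.4,-4.8,0,0,0,0,1,0,0,0,0,0,0,1,0,0,0,0,0,0,1,0,0,0,0,0,0]}}

```text
time_s: 28.05
eef_pos: [0.6156, -0.175, 0.0385]
eef_rot: [[-0.0, 0.958, 0.285], [0.0, 0.285, -0.958], [-1.0, -0.0, -0.0]]
force: [0.0, -0.5, -1.7]
opening: 0.0195
```

```bash
python3 f.py; python3 meas.py 2
python3 - <<'E'
from h import *
for l,z in {'plug':.01,'tray':0}.items():
    for n in ['top','scene']:
        c=arm.camera_params(n)
        for r in arm.landmark_of(n,l)[:2]: print(n,l,r['at'],r['confidence'],atz(c,r['at'],z)[:2].round(3))
E
```

```text
28.05 F [ 0.03 -0.54 -1.73] tau [-0.069 -0.136  0.002] v -0.52 n -0.13
along -242.02 lat 0.41 0.038529248240086585
t 28.05 [ 0.6156 -0.175   0.0385] [ 0.  -0.5 -1.7]
top tube 107 [ 1.67 84.22] [106.54]
 T hist [2 4 2 3 4 2 4 3 2 7 7 8 7 2 0 0 0 0] tip -0.06920455651911946
 head 23 [ 0.82 83.49] rms 1.37 need n 0.84 (angle-fit 0.83 ) up 0.72
scene tube 164 [ 4.21 84.92] [106.42]
 T hist [ 5  4  4  5  5  2  6  5  3  9  9 10 13  4  0  0  0  0] tip -0.06762430900020087
 head 32 [ 3.61 85.26] rms 1.02 need n 0.6 (angle-fit 0.43 ) up -0.35
top plug [223.0, 187.7] 0.52 [0.517 0.14 ]
top plug [335.4, 151.5] 0.24 [ 0.629 -0.199]
scene plug [336.1, 270.8] 0.64 [0.527 0.134]
scene plug [306.6, 265.7] 0.35 [0.547 0.065]
scene tray [344.4, 275.1] 0.83 [0.523 0.156]
scene tray [306.0, 251.3] 0.58 [0.505 0.044]
```

{"api": "move_arm", "payload": {"rows": [1,-3,-10,0,0,0,0,1,-16,-10,0,0,0,0.03,1,-18,-8,0,0,0,0.03,1,-18,-8,0,0,0,0.03,1,-18,-8,0,0,0,0.017,1,-18.3,-7.8,0,0,0,0,1,0,0,0,0,0,0,1,0,0,-10,0,0,0,1,0,0,-10,0,0,0,1,0,0,0,0,0,0]}}

```text
time_s: 29.45
eef_pos: [0.5239, -0.2261, 0.0167]
eef_rot: [[-0.002, 0.922, 0.387], [0.002, 0.387, -0.922], [-1.0, -0.001, -0.002]]
force: [-0.6, 0.6, -1.0]
opening: 0.0195
```

Run:
```python
from h import *
s=arm.observe();print(s['eef_pos'].round(4),s['eef_rot'].round(4),s['force'])
p,d=arm.camera('wrist');cv2.imwrite('pics/wrist6.png',p[:,:,::-1])
```

```text
[ 0.5239 -0.2261  0.0167] [[-0.0019  0.9222  0.3868]
 [ 0.0016  0.3868 -0.9222]
 [-1.     -0.0012 -0.0023]] [-0.64880855  0.57621187 -0.96291988]
```

View pics/wrist6.png

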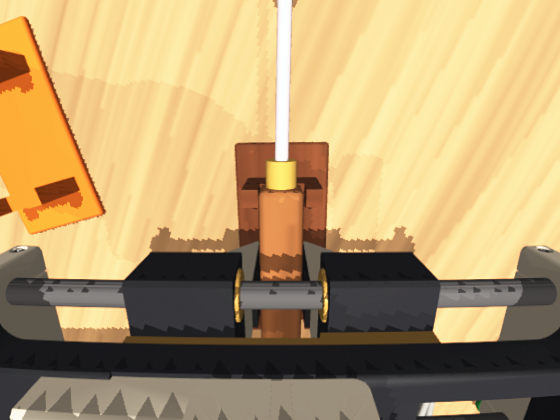

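Rod is centred over the slots (handle column 282, board 236–328). Lowering it.

{"api": "move_arm", "payload": {"rows": [1,0,0,-5,0,0,0,1,0,0,-5,0,0,0,1,0,0,-5,0,0,0,1,0,0,-5,0,0,0,1,0,0,-4,0,0,0,1,0,0,-3,0,0,0,1,0,0,-2,0,0,0,1,0,0,0,0,0,0,1,0,0,0,0,0,0,1,0,0,0,0,0,0]}}

```text
time_s: 30.5
eef_pos: [0.5246, -0.2273, -0.0102]
eef_rot: [[0.0, 0.923, 0.386], [-0.0, 0.386, -0.923], [-1.0, 0.0, 0.0]]
force: [0.7, -0.2, -0.1]
opening: 0.0195
```

```bash
python3 f.py
```

```text
30.5 F [ 0.72 -0.23 -0.05] tau [-0.062 -0.183 -0.03 ] v -0.42 n 0.62
along -266.21 lat -101.73 -0.01023364254550925
```

{"api": "move_arm", "payload": {"rows": [1,0,0,-1,0,0,0,1,0,0,-1,0,0,0,1,0,0,-0.4,0,0,0,1,0,0,-0.2,0,0,0,1,0,0,0,0,0,0,1,0,0,0,0,0,0,0.9,0,0,0,0,0,0,0.75,0,0,0,0,0,0,0.6,0,0,0,0,0,0,0.4,0,0,0,0,0,0]}}

```text
time_s: 31.5
eef_pos: [0.5243, -0.2272, -0.0133]
eef_rot: [[0.0, 0.923, 0.386], [0.0, 0.386, -0.923], [-1.0, 0.0, -0.0]]
force: [-0.3, -0.2, 0.3]
opening: 0.0345
```

{"api": "move_arm", "payload": {"rows": [0.4,0,0,0,0,0,0,0.4,0,0,0,0,0,0,0.4,0,0,0,0,0,0,0.4,0,0,10,0,0,0,0.4,0,0,15,0,0,0,0.4,0,0,20,0,0,0,0.4,0,0,30,0,0,0,0.4,0,0,40,0,0,0,0.4,0,0,40,0,0,0,0.4,0,0,40,0,0,0]}}

```text
time_s: 32.5
eef_pos: [0.5244, -0.2268, 0.1849]
eef_rot: [[0.001, 0.922, 0.387], [-0.001, 0.387, -0.922], [-1.0, 0.001, 0.001]]
force: [1.2, -0.4, -0.4]
opening: 0.0554
```

{"api": "move_arm", "payload": {"rows": [0.2,0,-30,0,0,0,0,0.2,0,-30,0,0,0,0,0.2,0,-30,0,0,0,0,0.2,0,-30,0,0,0,0,0.2,0,-20,0,0,0,0,0.2,0,0,0,0,0,0,0.2,0,0,0,0,0,0,0.2,0,0,0,0,0,0,0.2,0,0,0,0,0,0,0.2,0,0,0,0,0,0]}}

```text
time_s: 33.5
eef_pos: [0.5247, -0.366, 0.1822]
eef_rot: [[0.0, 0.922, 0.388], [0.0, 0.388, -0.922], [-1.0, 0.0, -0.0]]
force: [0.2, 0.4, -0.2]
opening: 0.0737
```

```bash
python3 f.py
python3 - <<'E'
from h import *
p,d=arm.camera('wrist');cv2.imwrite('pics/wrist7.png',p[:,:,::-1])
c=arm.camera_params('scene')
p,d=arm.camera('scene');cv2.imwrite('pics/scene7.png',cv2.resize(p[170:310,170:390,::-1],None,fx=3.6,fy=3.6,interpolation=cv2.INTER_CUBIC))
p,d=arm.camera('top');cv2.imwrite('pics/top7.png',cv2.resize(p[60:270,130:440,::-1],None,fx=2.5,fy=2.5,interpolation=cv2.INTER_CUBIC))
E
python3 meas.py 2|grep tube
```

```text
33.5 F [ 0.23  0.38 -0.17] tau [ 0.035 -0.18  -0.035] v 0.29 n 0.33
along -399.19 lat -141.09 0.18218553687544653
top tube 106 [ 1.46 83.66] [106.62]
scene tube 165 [ 4.19 85.11] [106.24]meas.py:15: RuntimeWarning: Mean of empty slice.
  k=m&(T>-.12)&(T<-.0515); t=T[k]; tip=np.sort(t)[-8:].mean(); print(' T hist',np.histogram(t,bins=np.arange(-.12,-.045,.004))[0],'tip',tip)
  ret = ret.dtype.type(ret / rcount)
  ret = _var(a, axis=axis, dtype=dtype, out=out, ddof=ddof,
  arrmean = um.true_divide(arrmean, div, out=arrmean,
  ret = ret.dtype.type(ret / rcount)
```

View pics/wrist7.png

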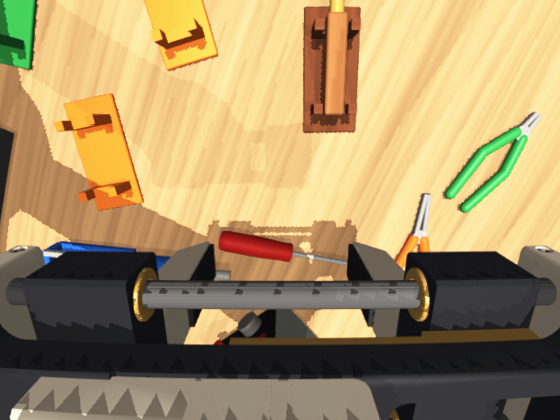

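View pics/scene7.png

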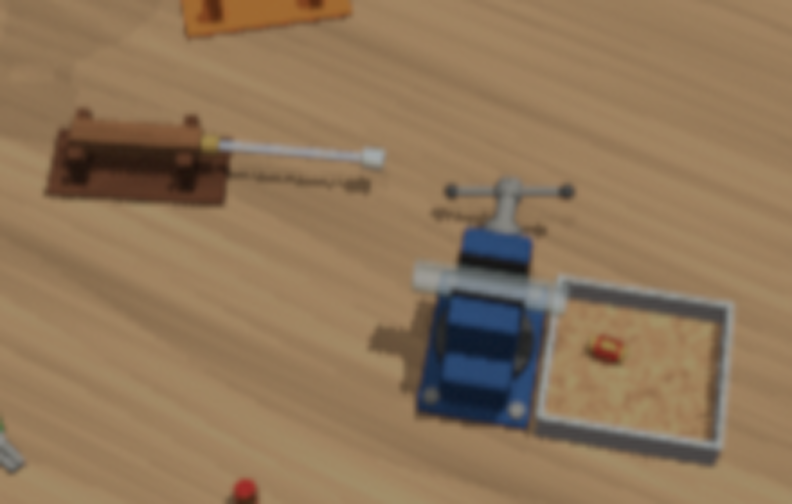

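View pics/top7.png

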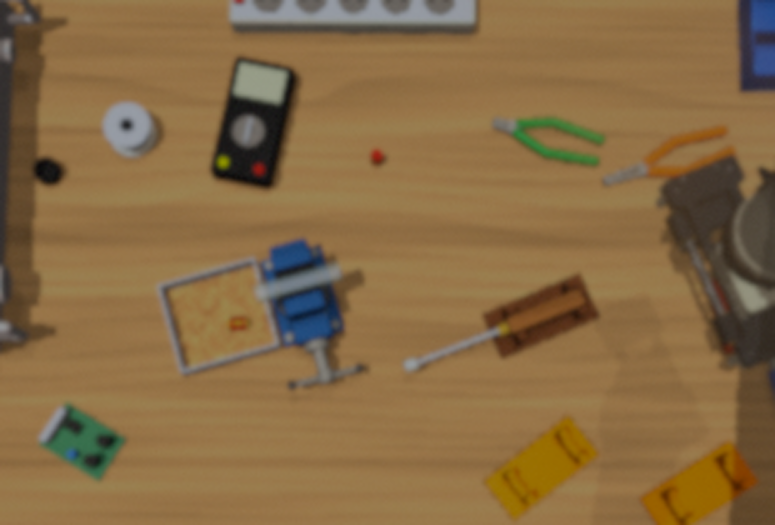

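```bash
python3 -c "
from rig import arm
print(arm.job_done())"
```

```text
the job is handed in; nothing more can be done
None
```

The plug is out of the glass tube and lying in the tray, and the push rod is back in its brown rest. I handed the job in at about 34 s; no verdict is reported.

- **First grasp missed:** the fingers closed just above the handle because the real fingertips sit about 30 mm behind the reported TCP. Nothing moved. I corrected for the offset and gripped the handle on the second try.
- **Pushing:** I lined the head up with the tube by fitting both in the scene and top cameras. It went into the bore with no measurable contact force. The plug slid at about 10–12 N and dropped into the tray, at (152, 296) in the top crop taken at 24.9 s.
- **Last checks:**
  - The tube's position across its axis and its height were the same as before, within about 0.5 mm, and the pictures show no shift along it.
  - The rod lies in both forks, pointing as it did at the start.
  - The other things in view look undisturbed, and the gripper was clear of everything.
- **Not certain:** the two cameras disagree with each other by 1–2.5 mm in absolute position, so I used only differences measured within one camera. The cameras are too coarse to rule out a tiny chip in the glass; the forces give no sign of one.

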